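# Weigh out a solder-pot charge on the hanging dial scale

## Robot

A 6-joint arm with a two-finger parallel gripper is mounted at the origin on the work surface. World frame = base frame: x ahead of the robot, y to its left, z up, the work surface at z = 0. Lengths are in m, angles in rad, forces in N, time in s.
With the tool pointing down it reaches from about 0.375 to 0.9 m from the base axis. Payload 3.1 kg.
Tool frame: the origin (TCP) lies on the centre line of the jaws, within the pads' length; the fingertips stand 11 mm ahead of it and the grasp point (between the pads) lies 8 mm behind it; x points along the fingers, y is the direction in which the jaws open and shut, and the axes are right-handed (so a half turn about x gives the same grasp; the last joint's range is limited). The gripper opens to 87 mm and grips with 3 to 60 N. Pads are 19 mm wide; open, the fingers measure 117 mm over their backs; the gripper's body (75 mm by 190 mm) begins 51 mm behind the grasp point.
Start: joints at [0.949, 0.527, 1.433, -0, 1.181, -0.178], TCP at [0.268, 0.564, 0.234] pointing down, gripper open.
Joint ranges: [-3.08, 3.08], [-0.75, 2.2], [0.22, 2.44], [-1.43, 4.57], [0, 2.65], [-2.85, 2.85]. Speed limits (rad/s): [2.79, 2.79, 3.14, 3.14, 3.14, 3.14].

## Interface

Orientations are given as a unit quaternion [x, y, z, w].
In Python, from rig import robot, camera, camera_info gives the robot as it stands.
- The arm moves only by the shell command python3 -m inch 'ROWS' [FORCE]. ROWS is JSON, a list that holds one entry, the list of rows, each a list of 5 numbers: the shift along the tool's x, y, z in cm, then the turn about the tool's x in rad, then the opening, from 0 (shut) to 1 (fully open). A call has 1 to 8 rows; each row shifts and turns the pose as measured when the row begins, along the tool's axes as they then stand; what a row does not reach is not made up. A row lasts 1/12 s, in which the tool goes at most 41.7 mm and 7.16 degrees, less where a joint would pass 70% of its speed; a pose out of reach is approached as far as the arm can. A call with a gripper value outside its range is refused whole. The fingers move at their own pace and stop on an object; FORCE is the grip in N (left out, the last holds). Time passes only in rows, so rows that do not move let the fingers close. It gives the time, the measured TCP pose, the force and the opening at its end, in the units of the state.
- robot.get_obs(): the state, without advancing time (a new reading comes with each control period).
- camera(name): name is "scene" or "top" or "wrist"; returns the picture (420x560x3 uint8, red, green, blue); there is no depth.
- camera_info(name): a dict with "camera_matrix" (3x3 intrinsics, pixels), "rvec" (rotation vector, rad) and "tvec" (3), from world to camera coordinates, as OpenCV has them. Camera axes: x right, y down, z forward; pixel columns grow to the right and rows downward; lengths in m; the calibration is good to about 2 mm. A picture is of the moment at which its call begins: read the wrist's pose just before it. camera_info takes no time and is no camera call; for the wrist camera it gives the pose at the moment of the call.
- robot.hand_in(): hands the job in, once; it reports no verdict.
The state is a dict: "time": time; "q": joint angles; "joint_velocities": joint speeds; "joint_torque": joint torques, N m; "position": TCP position; "tool_rot": TCP orientation; "ft_force": force on the tool from outside, world axes, zero at the start; "moment": the same for the moment, N m; "grip_width": finger opening in m.
Only numpy, scipy, OpenCV 4.12 (cv2) and the standard library are available. Lean on these libraries where they do the work, as an engineer would, in place of code of your own. Each camera call takes 0.05 s, during which the arm holds its last target. There are 200 camera calls.

## Task

Weigh out a charge for the solder pot: hang the aluminium pan by its eye on the hook of the dial scale, let it down slowly so that the pointer never jumps, and let go of it until the pointer has settled. Then read the dial and gently lay in the pan, as it hangs, the solder from the tray that brings the pointer into the green band: the full bar or a half bar, as needed. Leave the pan hanging free and the pointer at rest in the green; the bars that are not needed stay in their tray, and nothing else on the bench is disturbed.

Things in the scene. Friction and masses are not known exactly. Their poses are not given: they have to be found in the camera images.
- pan: loose aluminium weighing pan, an open tray 170 (x) x 200 (y) x 24 mm; origin at the centre of its underside, z up, x roughly away from the robot. Over its middle stands a thin steel bow in its y-z plane (6 mm rod, 110 mm high), on it a black grip, a 6 mm neck and an eye. Pan and contents weigh 0.42 to 0.58 kg, differing from run to run, balanced under the grip. Same both ways round.
- pan_grip (a point): centre of the pan's upright black grip, a block 26 (x) x 22 (y) x 60 mm tall, 135 mm over the pan's underside; pinch it across y (22 mm). Axes as the pan.
- pan_eye (a point): middle of the top wire (wire centre) of the pan's eye, 290 mm over the pan's underside. The eye is a closed upright loop of 6 mm wire in the pan's y-z plane, inside 34 mm wide (y) and 51 mm tall; its lower inner edge is 54 mm below this point. Axes as the pan.
- pan_floor (a point): centre of the pan's inner floor, 3 mm over its underside; inside 164 (x) x 194 (y) mm, 21 mm deep, 3 mm walls. Two part-used solder sticks lie along the y sides (|y| above 72 mm, 18 mm tall) and stay in it; the space between is free. Axes as the pan.
- hook_bowl (a point): lowest point (wire centre) of the scale hook's bowl, 345 mm over the bench when empty; 6 mm wire, in the stand's x-z plane, mouth open to -x (the robot). Upturned tip at x = -22 mm, its top 29 mm above this point; shank at x = 0 from 62 mm up. To hang the pan bring its eye, plane across x, from -x over the tip with the eye wire 41 mm above this point, to x = -4 mm, then lower. Axes as the stand.
- stand: bench stand of the dial scale; origin on the bench straight under the hook, z up. Red dial case, 180 mm across, 52 mm thick in x, straight over the hook; it and its rod guide end 446 mm over the bench. Column (30 mm) at x = 30, y = -190 mm. Base plate 12 mm thick: x -100 to 130, y -250 to 60 mm. A hand at the hanging pan must lean back 20 to 50 degrees, fingers pointing to +x and down.
- hook (a joint): how far the hook is pulled down (m): 0 empty, 40 mm for 1 kg on it (245 N/m, pan and contents included), stop at 42 mm. It drives the red pointer of the dial (both faces alike): straight up when empty, one turn clockwise for 1 kg, a long tick every 0.1 kg. Green band: 0.60 to 0.74 kg (24.0 to 29.6 mm). Let down at 0.05 m/s or slower it follows quietly; let go suddenly it jumps. Bobs for about 1 s.
- bar_full_c (a point): centre of the full solder bar, 66 (x) x 20 (y) x 21 mm tall, 0.20 kg, lying in the tray; x along its length, roughly away from the robot.
- bar_half_a_c (a point): centre of a half solder bar, 33 (x) x 20 (y) x 21 mm tall, 0.10 kg, lying in the tray; x along its length, roughly away from the robot.
- bar_half_b_c (a point): centre of the other half solder bar, the same.
- bar_tray: black open tray for the bars, 130 (x) x 220 (y) x 16 mm with 3 mm walls and floor, fixed on the bench; origin at the centre of its underside. The three bars lie side by side in it, about 60 mm apart along y, in any order.
- wire_spool: grey plastic spool, 64 mm across, 48 mm tall; a bystander, leave it alone. Origin at its underside.
- flux_bottle: white bottle with a red cap, 48 mm across, 100 mm tall; a bystander, leave it alone. Origin at its underside.
- screwdriver: screwdriver with a yellow handle, 180 mm long, lying; a bystander, leave it alone. Origin at its underside, x along it.
- pliers: pliers with red handles, 150 mm long, lying flat; a bystander, leave it alone. Origin at its underside, x along it.
- tape_roll: orange roll of tape lying flat, 72 mm across, 18 mm tall; a bystander, leave it alone. Origin at its underside.
- multimeter: yellow hand-held meter lying flat, 150 x 75 x 34 mm; a bystander, leave it alone. Origin at its underside.
- tip_cleaner: dark round tip-cleaner pot, 72 mm across, 38 mm tall; a bystander, leave it alone. Origin at its underside.
Mind the look-alikes: they are no part of the job. Leave any red look-alike of the part that bears bar_full_c alone.

How it is judged:
On the way, in this order (a step that is already met when the one before it is completed fails the run):
1. the pan hangs by its eye on the hook, let go of, and the pointer has settled (0.4 s) (distance between pan_eye and hook_bowl below 0.02 m and velocity of joint hook between -0.01 and 0.01 m/s and contact force between each of the fingers, the arm and pan below 0.1 N and value of joint hook above 0.0153 m), for 0.4 s.
2. a solder bar lies in the hanging pan (distance between pan_eye and hook_bowl below 0.02 m and ((x of bar_full_c in the frame of pan_floor between -0.083 and 0.083 m and y of bar_full_c in the frame of pan_floor between -0.098 and 0.098 m and z of bar_full_c in the frame of pan_floor between -0.005 and 0.05 m) or (x of bar_half_a_c in the frame of pan_floor between -0.083 and 0.083 m and y of bar_half_a_c in the frame of pan_floor between -0.098 and 0.098 m and z of bar_half_a_c in the frame of pan_floor between -0.005 and 0.05 m) or (x of bar_half_b_c in the frame of pan_floor between -0.083 and 0.083 m and y of bar_half_b_c in the frame of pan_floor between -0.098 and 0.098 m and z of bar_half_b_c in the frame of pan_floor between -0.005 and 0.05 m))), for 0.2 s.
At the end, for the whole second after the job is handed in: the pan hangs free by its eye on the hook (within 20 mm), the pointer rests in the green (0.60 to 0.74 kg, hook 24.0 to 29.6 mm down), the hook slower than 0.01 m/s; one or more bars lie in the pan, every other bar within 30 mm of where it lay in the tray (all of step 2 and velocity of joint hook between -0.01 and 0.01 m/s and contact force between each of the fingers, the arm and pan below 0.1 N and value of joint hook between 0.024 and 0.0296 m and ((x of bar_full_c in the frame of pan_floor between -0.083 and 0.083 m and y of bar_full_c in the frame of pan_floor between -0.098 and 0.098 m and z of bar_full_c in the frame of pan_floor between -0.005 and 0.05 m) or distance of bar_full_c from where it was at the start of the episode below 0.03 m) and ((x of bar_half_a_c in the frame of pan_floor between -0.083 and 0.083 m and y of bar_half_a_c in the frame of pan_floor between -0.098 and 0.098 m and z of bar_half_a_c in the frame of pan_floor between -0.005 and 0.05 m) or distance of bar_half_a_c from where it was at the start of the episode below 0.03 m) and ((x of bar_half_b_c in the frame of pan_floor between -0.083 and 0.083 m and y of bar_half_b_c in the frame of pan_floor between -0.098 and 0.098 m and z of bar_half_b_c in the frame of pan_floor between -0.005 and 0.05 m) or distance of bar_half_b_c from where it was at the start of the episode below 0.03 m)); the robot touches nothing.
It fails at once if the scale is jolted: the hook drops faster than 0.2 m/s (velocity of joint hook above 0.2 m/s).
It fails at once if one of the other things on the bench is moved more than 25 mm (distance of any of wire_spool, flux_bottle, screwdriver, pliers, tape_roll, multimeter, tip_cleaner from where it was at the start of the episode above 0.025 m).
It also fails if it takes over 72 s, if anything falls off the work surface, if the arm or the gripper's body presses on something with over 40 N, if the wrist force passes 120 N, or if a joint passes its speed limit or range.

## Working session

There is one attempt and no reset: what is moved stays moved. The work goes in short steps, Python scripts to look and compute and a shell command to move; the robot and the scene stay as the last step left them, time stands still between calls to the robot, and variables do not carry over. Pictures are saved under pics/ and viewed, about 8 in all and at most 12, crops included, and the job is handed in when it is done.

```bash
ls; mkdir -p pics; python3 - <<'E'
from rig import robot,camera,camera_info
import cv2
for n in("scene","top"):
    cv2.imwrite(f"pics/{n}0.png",camera(n)[:,:,::-1]); i=camera_info(n); print(n,i)
print(robot.get_obs())
E
```

```text
pics
scene {'camera_matrix': array([[480.94688339,   0.        , 277.42280539],
       [  0.        , 480.94688339, 208.24826703],
       [  0.        ,   0.        ,   1.        ]]), 'rvec': array([ 2.22185329,  1.46942406, -0.41675339]), 'tvec': array([-0.1846882 , -0.31703328,  1.90831191])}
top {'camera_matrix': array([[433.99052021,   0.        , 284.84763624],
       [  0.        , 433.99052021, 213.77527321],
       [  0.        ,   0.        ,   1.        ]]), 'rvec': array([ 2.15828733, -2.17064904,  0.11314144]), 'tvec': array([-0.01480825,  0.56240421,  1.81039839])}
{'time': 0.1, 'q': array([ 9.48488749e-01,  5.28346567e-01,  1.43381164e+00, -2.87384829e-05,
        1.18137961e+00, -1.78481872e-01]), 'joint_velocities': array([ 0.00042864, -0.00109756, -0.0022737 ,  0.00202777, -0.00063254,
        0.00140777]), 'joint_torque': array([-2.64106866e-04, -4.40984201e+01, -1.77150875e+01,  6.34846534e-02,
        5.33904636e-02, -7.05030675e-05]), 'position': array([0.26795712, 0.56392219, 0.23267391]), 'tool_rot': array([ 0.15499052,  0.6900272 , -0.15626449,  0.68950838]), 'ft_force': array([ 0.40746393, -0.45645162, -0.21704396]), 'moment': array([0.02535437, 0.00766596, 0.05869757]), 'grip_width': 0.08713585295424403}
```

View pics/scene0.png

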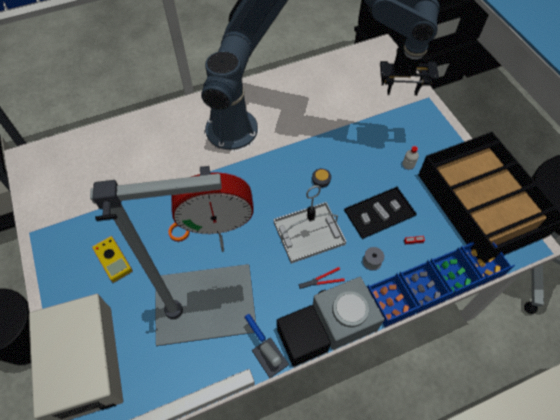

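View pics/top0.png

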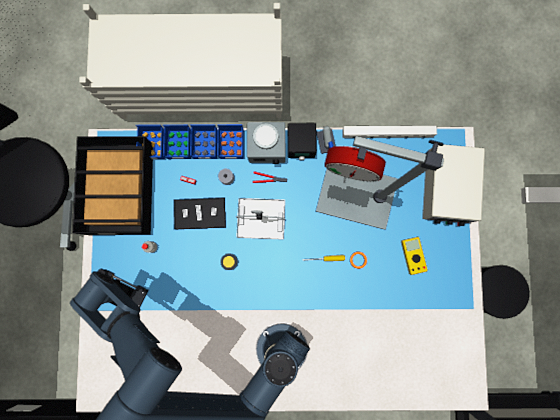

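Scene view: the pan is at about (310,232), the tray at (380,212), the dial at (212,205) and the red look-alike bar at (414,240). In the top view the pan is at (261,217), the tray at (199,213), the stand base around (355,200) and the red look-alike at (188,180). Bar candidates are the three grey bars in the black tray and the red one outside it, which I'll leave alone. Next, a close crop.

```bash
python3 - <<'E'
import cv2,numpy as np
t=cv2.imread("pics/top0.png");s=cv2.imread("pics/scene0.png")
a=cv2.resize(t[165:265,165:299],None,fx=5.9,fy=3*5.9/3,interpolation=cv2.INTER_CUBIC)
cv2.imwrite("pics/c1.png",a)
a=cv2.resize(s[150:350,145:345],None,fx=3,fy=3,interpolation=cv2.INTER_CUBIC)
cv2.imwrite("pics/c2.png",a)
E
```

```text
(no output)
```

View pics/c1.png

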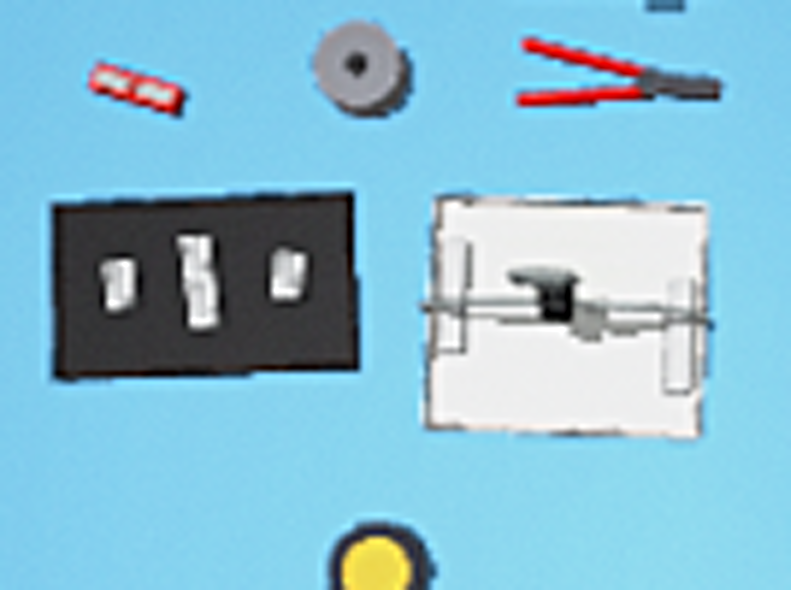

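View pics/c2.png

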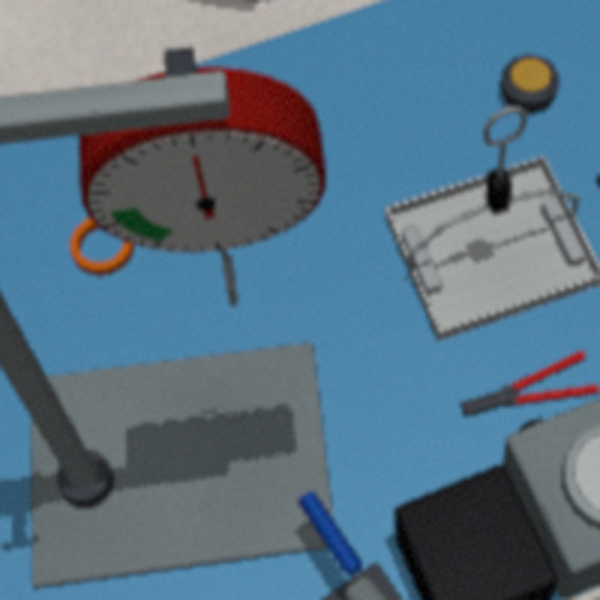

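c1: the full bar is the middle one, crop (200,282), with the halves at (118,283) and (288,275). The pan rim corners are clear. c2: the hook bottom is at about (233,303), and the base plate corners are visible.

```bash
cat > h.py <<'E'
import numpy as np,cv2
from rig import robot,camera,camera_info
from scipy.spatial.transform import Rotation as R
def bp(n,uv,z,info=None):
    i=info or camera_info(n);K=i["camera_matrix"];M=cv2.Rodrigues(i["rvec"])[0];t=i["tvec"]
    c=-M.T@t; d=M.T@np.linalg.inv(K)@[uv[0],uv[1],1]
    return c+d*(z-c[2])/d[2]
def pj(n,P,info=None):
    i=info or camera_info(n)
    return cv2.projectPoints(np.array(P,float).reshape(-1,1,3),i["rvec"],i["tvec"],i["camera_matrix"],None)[0].reshape(-1,2)
def obs():
    o=robot.get_obs();r=R.from_quat(o["tool_rot"]).as_matrix();return o,o["position"],r
E
python3 - <<'E'
from h import *
np.set_printoptions(precision=4,suppress=True)
T=lambda p:(p[0]/5.9+165,p[1]/5.9+165)
S=lambda p:(p[0]/3+145,p[1]/3+150)
def rect(l,n,f,z):
    P=np.array([bp(n,f(p),z) for p in l]);print(P[:,:2].tolist(),"mean",P.mean(0),np.linalg.norm(np.roll(P,-1,0)-P,axis=1),[np.degrees(np.arctan2(*(P[(k+1)%4]-P[k])[1::-1])) for k in range(4)])
rect([(435,195),(708,205),(697,437),(425,428)],"top",T,.024)
S2=[(388,210),(545,160),(600,280),(440,337)]
rect(S2,"scene",S,.024)
rect([(50,203),(355,192),(360,370),(53,380)],"top",T,.016)
for p in [(118,283),(200,282),(288,275)]:print(bp("top",T(p),.022))
rect([(312,343),(330,550),(33,588),(33,378)],"scene",S,.012)
print("hook",bp("scene",S((233,303)),.345),bp("scene",S((219,245)),.446))
print("grip scene",bp("scene",S((499,190)),.135),"eye",bp("scene",S((507,110)),.29))
print("grip top",bp("top",T((555,297)),.15),"eye top",bp("top",T((543,273)),.29))
print("tool",obs()[2])
for nm,p,z in[("spool",(357,62),.04),("red",(136,88),.02)]:print(nm,bp("top",T(p),z))
E
```

```text
[[0.6317561651216541, 0.17874806127419224], [0.6232528240404076, -0.01898450442784405], [0.45544199978501804, -0.010166831797130835], [0.4630066195009571, 0.18492696463815103]] mean [0.5434 0.0836 0.024 ] [0.1979 0.168  0.1952 0.1689] [np.float64(-92.46244490075846), np.float64(176.99214142141022), np.float64(87.77951027139214), np.float64(-2.09699525197738)]
[[0.46626459143240795, -0.008054922070556358], [0.476547610927175, 0.18785406664152343], [0.6427604508495255, 0.17532965239604092], [0.6362577776772026, -0.017506747636758635]] mean [0.5555 0.0844 0.024 ] [0.1962 0.1667 0.1929 0.1703] [np.float64(86.99537299046625), np.float64(-4.309189023544048), np.float64(-91.93135011640423), np.float64(176.81756255873339)]
[[0.6287336922487072, 0.4598855154074033], [0.6354773886650286, 0.23788651856072165], [0.5055975004982785, 0.233069229006553], [0.49964117010470277, 0.4548649541276916]] mean [0.5674 0.3464 0.016 ] [0.2221 0.13   0.2219 0.1292] [np.float64(-88.26005267679241), np.float64(-177.87585360708871), np.float64(91.53831002447035), np.float64(2.2271783789068897)]
[0.5692 0.4078 0.022 ]
[0.5696 0.3485 0.022 ]
[0.5743 0.2849 0.022 ]
[[0.5825107203053337, -0.14781715082682365], [0.804629502822567, -0.2141741274414181], [0.7233079784896348, -0.5040303463816749], [0.5018726287465397, -0.4426274250448994]] mean [ 0.6531 -0.3272  0.012 ] [0.2318 0.301  0.2298 0.3056] [np.float64(-16.633276377069556), np.float64(-105.67189682756252), np.float64(164.50157042309166), np.float64(74.70232767566652)]
hook [ 0.6688 -0.2337  0.345 ] [ 0.666  -0.2335  0.446 ]
grip scene [0.5491 0.0879 0.135 ] eye [0.549  0.0876 0.29  ]
grip top [0.5437 0.0838 0.15  ] eye top [0.544  0.0825 0.29  ]
tool [[-0.0011  0.4294  0.9031]
 [-0.0016  0.9031 -0.4294]
 [-1.     -0.0019 -0.0003]]
spool [0.7268 0.2339 0.04  ]
red [0.7125 0.3979 0.02  ]
```

```bash
python3 -m inch '[[[-2.5,-1.6,2.8,0,1],[-2.5,-1.6,2.8,0,1],[-2.5,-1.6,2.8,0,1],[-2.5,-1.6,2.8,0,1],[-2.5,-1.6,2.8,0,1],[-2.5,-1.6,2.8,0,1],[-2.5,-1.6,2.8,0,1],[-2.5,-1.6,2.8,0,1]]]'; python3 -c "
from h import *
o,p,r=obs();print(o['q'],r)"
```

```text
time: 0.77
position: [0.4136, 0.3478, 0.4273]
tool_rot: [0.143, 0.697, -0.159, 0.685]
ft_force: [1.3, 0.2, -1.1]
grip_width: 0.0869
[ 0.49577166  0.2544864   1.3356809  -0.00624971  1.57943718 -0.64363232] [[-0.02166278  0.41782219  0.90827052]
 [-0.01882062  0.90815229 -0.41821669]
 [-0.99958817 -0.02615395 -0.01180943]]
```

```bash
python3 -m inch '[[[-0.5,-1.6,3.8,0,1],[-0.5,-1.6,3.8,0,1],[-0.5,-1.6,3.8,0,1],[-0.5,-1.6,3.8,0,1],[-0.5,-1.6,3.8,0,1],[-0.5,-1.6,3.8,0,1],[-0.5,-1.6,3.8,0,1],[-0.5,-1.6,3.8,0,1]]]';python3 -m inch '[[[0,-1.2,3.6,-0.05,1],[0,-1.2,3.6,-0.05,1],[0,-1.2,3.6,-0.05,1],[0,-1.2,3.6,-0.05,1],[0,-1,3.5,-0.05,1],[0,-1,3.5,-0.05,1]]]'; python3 -c "
from h import *
o,p,r=obs();print(o['q'],r)"
```

```text
time: 1.43
position: [0.6353, 0.103, 0.4729]
tool_rot: [0.145, 0.695, -0.156, 0.687]
ft_force: [0.9, 0.5, 0.4]
grip_width: 0.0868
time: 1.93
position: [0.8229, -0.0369, 0.471]
tool_rot: [0.038, 0.712, -0.048, 0.7]
ft_force: [1.6, -0.1, 0.6]
grip_width: 0.0872
[-0.17427712  0.79987146  0.28639102 -0.01817194  2.07105649 -1.63173677] [[-0.01831859  0.12148755  0.9924239 ]
 [-0.01296424  0.99247815 -0.12173349]
 [-0.99974815 -0.015096   -0.0166058 ]]
```

```bash
python3 -m inch '[[[0,0.5,3,0,1],[0,0.5,3,0,1],[0,0.5,3,0,1],[0,0.5,3,0,1]]]'; python3 -c "
from h import *
o,p,r=obs();print(o['q'],r)"
```

```text
time: 2.27
position: [0.8746, -0.0385, 0.4093]
tool_rot: [0.042, 0.701, -0.05, 0.71]
ft_force: [-0.1, 0.1, 0.6]
grip_width: 0.087
[-0.16771     0.90406145  0.22112275 -0.01102489  2.00269497 -1.61333418] [[ 0.01182589  0.1295534   0.99150192]
 [-0.0121569   0.99151661 -0.12941032]
 [-0.99985617 -0.0105232   0.01330054]]
```

```bash
python3 -m inch '[[[-3,0.3,2.5,0,1],[-3,0.3,2.5,0,1],[-3,0.3,2.5,0,1],[-3,0.3,2.5,0,1]]]'; python3 -c "
from h import *
o,p,r=obs();print(o['q'],r)"
```

```text
time: 2.6
position: [0.8663, -0.0342, 0.4649]
tool_rot: [0.043, 0.676, -0.048, 0.734]
ft_force: [0.4, -0.9, 0.8]
grip_width: 0.0872
[-1.68384086e-01  8.41284337e-01  2.18012550e-01  1.77801659e-03
  2.00074858e+00 -1.60880519e+00] [[ 0.08057495  0.12926832  0.9883306 ]
 [-0.01205786  0.99160845 -0.12871401]
 [-0.99667562 -0.00154603  0.0814575 ]]
```

```bash
python3 -m inch '[[[-3,0.3,2.7,0,1],[-3,0.3,2.7,0,1],[-3,0.3,2.7,0,1],[-3,0.3,2.7,0,1],[-3,0.3,2.7,0,1],[-3,0.3,2.7,0,1],[-3,0.3,2.7,0,1],[-3,0.3,2.7,0,1]]]'; python3 -c "
from h import *
o,p,r=obs();print(o['q'],r)"
```

```text
time: 3.27
position: [0.8296, -0.0257, 0.619]
tool_rot: [0.043, 0.593, -0.046, 0.803]
ft_force: [-0.1, -0.7, -0.0]
grip_width: 0.0871
[-0.17534984  0.66058044  0.21846412  0.03087892  1.96554738 -1.60253048] [[ 0.2928613   0.12496278  0.94795388]
 [-0.02294268  0.99205583 -0.12368854]
 [-0.95587964  0.01447499  0.29340174]]
```

```bash
python3 -m inch '[[[-3,0.3,2.7,0,1],[-3,0.3,2.7,0,1],[-3,0.3,2.7,0,1],[-3,0.3,2.7,0,1],[-3,0.3,2.7,0,1],[-3,0.3,2.7,0,1],[-3,0.3,2.7,0,1],[-3,0.3,2.7,0,1]]]'; python3 -c "
from h import *
o,p,r=obs();print(o['q'],r)"
```

```text
time: 3.93
position: [0.7642, -0.018, 0.7608]
tool_rot: [0.044, 0.51, -0.043, 0.858]
ft_force: [-0.4, -0.1, -0.9]
grip_width: 0.0871
[-0.19421976  0.48423284  0.21898156  0.06891015  1.94389834 -1.59753254] [[ 0.47637208  0.1177586   0.8713223 ]
 [-0.02835498  0.99253266 -0.11863777]
 [-0.87878645  0.0318094   0.47615389]]
```

```bash
python3 -m inch '[[[-3,0.2,2.7,0,1],[-3,0.2,2.7,0,1],[-3,0.2,2.7,0,1],[-3,0.2,2.7,0,1],[-3,0.2,2.7,0,1],[-3,0.2,2.7,0,1],[-3,0.2,2.7,-0.04,1],[0,0,0,-0.04,1]]]'; python3 -c "
from h import *
o,p,r=obs();print(o['q'],r)"
```

```text
time: 4.6
position: [0.677, -0.0166, 0.8836]
tool_rot: [0.006, 0.431, -0.022, 0.902]
ft_force: [-0.4, 0.5, 0.3]
grip_width: 0.0871
[-0.2409649   0.31502597  0.21799791  0.12540965  1.93479284 -1.6842024 ] [[ 0.62766984  0.04448335  0.7772077 ]
 [-0.03387979  0.99898108 -0.02981534]
 [-0.77774207 -0.00761744  0.62853738]]
```

```bash
python3 -m inch '[[[1.7,0.6,-3.6,0,1],[1.7,0.6,-3.6,0,1],[1.7,0.6,-3.6,0,1],[1.7,0.6,-3.6,0,1],[1.7,0.6,-3.6,0,1],[1.7,0.6,-3.6,0,1],[1.7,0.6,-3.6,0,1],[1.7,0.6,-3.6,0,1]]]'; python3 -m inch '[[[1.7,0.6,-3.6,0,1],[1.7,0.6,-3.6,0,1],[1.7,0.6,-3.6,0,1],[1.7,0.6,-3.6,0,1],[1.7,0.6,-3.6,0,1],[1.7,0.6,-3.6,0,1],[1.7,0.6,-3.6,0,1],[0,0,0,0,1]]]';python3 - <<'E'
from h import *
o,p,r=obs();print(o['q'],r)
i=camera_info("wrist");np.save("w1.npy",i,allow_pickle=True)
cv2.imwrite("pics/w1.png",camera("wrist")[:,:,::-1])
print(pj("wrist",[[.545,.084,.29],[.545,.084,.135],[.545,.084,.003]],i))
E
```

```text
time: 5.27
position: [0.548, 0.0304, 0.6148]
tool_rot: [0.005, 0.413, -0.025, 0.91]
ft_force: [-0.4, -0.0, 0.0]
grip_width: 0.087
time: 5.93
position: [0.4159, 0.0784, 0.342]
tool_rot: [0.007, 0.418, -0.026, 0.908]
ft_force: [-2.0, 1.3, -1.5]
grip_width: 0.0869
[-0.09283092 -0.11777071  2.20502435  0.05589619  0.34580135 -1.65924375] [[ 0.6499379   0.05326337  0.75811856]
 [-0.04149017  0.99854015 -0.03458507]
 [-0.75885394 -0.00897632  0.65119899]]
[[285.26828422 264.52915285]
 [283.45145173 154.64381952]
 [282.45868549  94.59951199]]
```

View pics/w1.png

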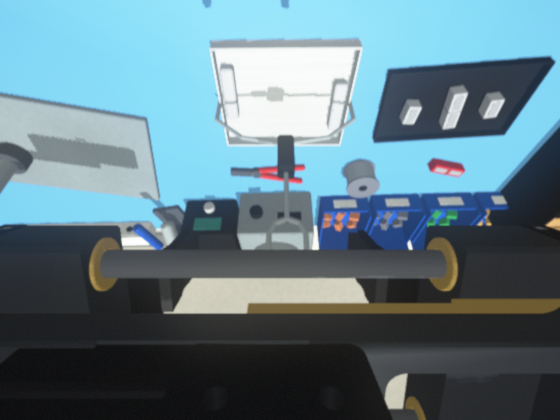

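The wrist view shows the pan ahead with its grip at (286,153), 3 px from the predicted (283,155), so the pan position holds.

```bash
python3 -m inch '[[[3.3,0.4,-1,0,1],[3.3,0.4,-1,0,1],[3.3,0.4,-1,0,1],[3,0.4,-0.8,0,1],[0,0,0,0,1]]]'; python3 -c "
from h import *
o,p,r=obs();T=np.array([.546,.086,.135])+.008*r[:,0];print(o['q'],r.T@(T-p)*100,r[:,1])"
```

```text
time: 6.4
position: [0.5035, 0.084, 0.264]
tool_rot: [0.009, 0.407, -0.024, 0.913]
ft_force: [0.1, -0.4, 0.7]
grip_width: 0.0874
[-0.05350837  0.20933446  2.1943174  -0.14820033  0.00501549 -1.42703454] [13.21415733  0.46318508 -5.48278185] [ 0.05068453  0.99870851 -0.00351891]
```

```bash
cat > fk.py <<'E'
import numpy as np
D=[([.9485,.5283,1.4338,0,1.1814],[.268,.5639,.2327]),([.4958,.2545,1.3357,-.0062,1.5794],[.4136,.3478,.4273]),([-.1743,.7999,.2864,-.018,2.0711],[.8229,-.0369,.471]),([-.1677,.9041,.2211,-.011,2.0027],[.8746,-.0385,.4093]),([-.1684,.8413,.218,.002,2.0007],[.8663,-.0342,.4649]),([-.1753,.6606,.2185,.031,1.9655],[.8296,-.0257,.619]),([-.1942,.4842,.219,.0689,1.9439],[.7642,-.018,.7608]),([-.241,.315,.218,.1254,1.9348],[.677,-.0166,.8836]),([-.0928,-.1178,2.205,.0559,.3458],[.4159,.0784,.342]),([-.0535,.2093,2.1943,-.1482,.005],[.5035,.084,.264])]
def rows(q):
    A=[];s=[q[1],q[1]+q[2],q[1]+q[2]+q[4]]
    r=[1,0];z=[0,1]
    for a in s:
        r+=[np.sin(a),-np.cos(a)];z+=[np.cos(a),np.sin(a)]
    return [r,z]
A=[];b=[]
for q,p in D:
    A+=rows(q);b+=[p[0]*np.cos(q[0])+p[1]*np.sin(q[0]),p[2]]
X,res,rk,sv=np.linalg.lstsq(np.array(A),np.array(b),rcond=None)
def fk(q1,q2,q4): return np.array(rows([0,q1,q2,0,q4]))@X
if __name__=="__main__":
    from scipy.optimize import least_squares
    print(np.round(X,4),np.abs(np.array(A)@X-b).max(),sv)
    for r,z in[(.55,.135),(.55,.165),(.5,.3),(.72,.25),(.72,.19)]:
        for t in(0,20,25,30,35,40):
            s=least_squares(lambda v:np.r_[fk(v[0],v[1],np.pi-np.radians(t)-v[0]-v[1])-[r,z]],[.4,1.5]).x
            print(r,z,t,s.round(2),round(np.pi-np.radians(t)-s.sum(),2))
E
python3 fk.py
```

```text
[-1.600e-03  2.726e-01  5.889e-01  2.000e-04  3.923e-01 -1.133e-01
  2.945e-01  9.000e-04] 0.0006542797748008145 [6.00161992 6.00161992 1.85177118 1.85177118 0.62961128 0.62961128
 0.39381656 0.39381656]
0.55 0.135 0 [0.58 1.69] 0.88
0.55 0.135 20 [0.51 1.94] 0.34
0.55 0.135 25 [0.51 2.  ] 0.19
0.55 0.135 30 [0.52 2.07] 0.03
0.55 0.135 35 [0.54 2.13] -0.14
0.55 0.135 40 [0.58 2.18] -0.32
0.55 0.165 0 [0.53 1.66] 0.95
0.55 0.165 20 [0.45 1.92] 0.42
0.55 0.165 25 [0.45 1.98] 0.27
0.55 0.165 30 [0.46 2.04] 0.12
0.55 0.165 35 [0.47 2.1 ] -0.04
0.55 0.165 40 [0.5  2.16] -0.22
0.5 0.3 0 [0.3  1.63] 1.22
0.5 0.3 20 [0.17 1.86] 0.76
0.5 0.3 25 [0.15 1.92] 0.63
0.5 0.3 30 [0.13 1.99] 0.5
0.5 0.3 35 [0.13 2.05] 0.36
0.5 0.3 40 [0.13 2.11] 0.21
0.72 0.25 0 [0.66 1.12] 1.36
0.72 0.25 20 [0.53 1.42] 0.83
0.72 0.25 25 [0.51 1.5 ] 0.7
0.72 0.25 30 [0.5  1.56] 0.55
0.72 0.25 35 [0.49 1.63] 0.41
0.72 0.25 40 [0.49 1.7 ] 0.26
0.72 0.19 0 [0.71 1.18] 1.24
0.72 0.19 20 [0.6  1.48] 0.71
0.72 0.19 25 [0.59 1.55] 0.57
0.72 0.19 30 [0.58 1.62] 0.42
0.72 0.19 35 [0.58 1.68] 0.27
0.72 0.19 40 [0.58 1.74] 0.12
```

```bash
python3 -m inch '[[[0,0,-4,0,1],[0,0,-4,0,1],[0,0,-4,0,1],[0,0,-4,0,1]]]'; python3 -c "
from h import *
o,p,r=obs();print(o['q'],r)"
```

```text
time: 6.73
position: [0.4134, 0.0879, 0.25]
tool_rot: [0.011, 0.435, -0.025, 0.9]
ft_force: [-0.3, 0.1, -0.9]
grip_width: 0.0867
[-5.57799459e-02  1.18972903e-01  2.34939984e+00 -2.12423529e-01
  2.34318934e-03 -1.36105659e+00] [[ 0.62071963  0.05395913  0.78217361]
 [-0.03515444  0.99854103 -0.04098751]
 [-0.78324409 -0.00205513  0.62171092]]
```

```bash
python3 -m inch '[[[2.6,-0.3,-3.1,0,1],[2.6,-0.3,-3.1,0,1],[2.6,-0.3,-3.1,0,1],[2.6,-0.3,-3.1,0,1]]]'; python3 -c "
from h import *
o,p,r=obs();print(o['q'],r)"
```

```text
time: 7.07
position: [0.3973, 0.0834, 0.2091]
tool_rot: [0.011, 0.482, -0.028, 0.875]
ft_force: [0.0, 0.0, 0.0]
grip_width: 0.0868
[-6.98490025e-02  2.05164953e-01  2.37151547e+00 -2.88995171e-01
  9.85378489e-04 -1.29496365e+00] [[ 0.5332206   0.0588393   0.84392756]
 [-0.03758713  0.99824097 -0.0458494 ]
 [-0.84514082 -0.00727297  0.53449425]]
```

```bash
python3 -m inch '[[[2.6,0,-3.1,0,1],[2.6,0,-3.1,0,1],[0,0,0,0,1]]]'; python3 -c "
from h import *
o,p,r=obs();print(o['q'],r)"
```

```text
time: 7.32
position: [0.389, 0.085, 0.1854]
tool_rot: [0.013, 0.51, -0.027, 0.86]
ft_force: [-0.5, 0.8, 1.0]
grip_width: 0.087
[-6.70036941e-02  2.62654188e-01  2.37690480e+00 -3.50813991e-01
  1.66388760e-03 -1.22902472e+00] [[ 0.47872385  0.05930948  0.87595996]
 [-0.03269746  0.99822791 -0.04971839]
 [-0.87735646 -0.00484028  0.47981478]]
```

```bash
python3 -m inch '[[[2.6,0,-3.1,0,0.6],[-2,0,2,0,0.6],[0,0,0,0,0.6]]]'; python3 -c "
from h import *
o,p,r=obs();T=np.array([.546,.086,.147])-.008*r[:,2];P=T-.09*r[:,0];print(o['q'],r.T@(P-p)*100,r,P,T)"
```

```text
time: 7.57
position: [0.3893, 0.0819, 0.1855]
tool_rot: [0.01, 0.524, -0.032, 0.851]
ft_force: [0.6, -0.2, 1.6]
grip_width: 0.0742
[-0.06456773  0.25472941  2.34980463 -0.2011879   0.07100666 -1.37659294] [ 1.44620579  1.49152436 11.41250587] [[ 0.44873864  0.06510804  0.89128815]
 [-0.04322155  0.99775657 -0.05112465]
 [-0.89261723 -0.01558125  0.450546  ]] [0.49848322 0.09029894 0.22373118] [0.53886969 0.086409   0.14339563]
```

```bash
python3 -m inch '[[[0.4,0.4,2.9,0,0.6],[0.4,0.4,2.9,0,0.6],[0.4,0.4,2.9,0,0.6],[0.4,0.4,2.9,0,0.6],[0,0,0,0,0.6],[0,0,0,0,0.6]]]'; python3 -c "
from h import *
o,p,r=obs();T=np.array([.546,.086,.147])-.008*r[:,2];print(o['q'],r.T@(T-p)*100,r)
i=camera_info('wrist');cv2.imwrite('pics/w2.png',camera('wrist')[:,:,::-1]);print(pj('wrist',[[.546,.086,.165],[.546,.086,.29],[.546,.086,.105]],i))"
```

```text
time: 8.07
position: [0.507, 0.0891, 0.2229]
tool_rot: [0.011, 0.524, -0.036, 0.851]
ft_force: [-0.7, -0.3, 0.5]
grip_width: 0.0529
[-0.01960199  0.28804425  2.04171542 -0.11982848  0.3473262  -1.4197601 ] [ 8.53881939  0.11704821 -0.72949868] [[ 0.44877767  0.07205332  0.89073392]
 [-0.04949614  0.99721831 -0.05572947]
 [-0.89227167 -0.01907775  0.45109567]]
[[273.34613337 229.85484714]
 [268.54256131 421.78510866]
 [274.48799638 184.2308691 ]]
```

View pics/w2.png

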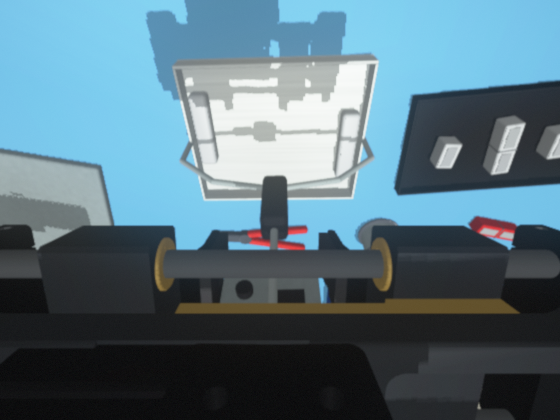

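Wrist view: the grip spans (273,180) to (273,230), matches the prediction and is centred between the fingers. Advancing.

```bash
python3 -m inch '[[[2,0,-0.2,0.02,0.6],[2,0,-0.2,0.02,0.6],[2,0,-0.2,0,0.6],[1.5,0,-0.1,0,0.6],[0.6,0,0,0,0.6],[0,0,0,0,0.6]]]'; python3 -c "
from h import *
o,p,r=obs();T=np.array([.546,.086,.147])-.008*r[:,2];print(o['q'],r.T@(T-p)*100,r,o['ft_force'])"
```

```text
time: 8.62
position: [0.5345, 0.0847, 0.1437]
tool_rot: [0.029, 0.523, -0.047, 0.851]
ft_force: [-0.8, 0.1, -1.1]
grip_width: 0.0525
[-0.02852039  0.48415815  2.06091816 -0.28350066  0.13478466 -1.21644326] [0.21946229 0.25417413 0.35814667] [[ 4.48681923e-01  1.10646945e-01  8.86815531e-01]
 [-5.04030297e-02  9.93859649e-01 -9.85014386e-02]
 [-8.92269055e-01 -5.02374725e-04  4.51503799e-01]] [-0.82081869  0.06865627 -1.10386803]
```

```bash
python3 -m inch '[[[0.2,0.25,0.4,0,0.6],[0,0,0,0,0.1],[0,0,0,0,0.1],[0,0,0,0,0.1],[0,0,0,0,0.1],[0,0,0,0,0.1],[0,0,0,0,0.1]]]' 40;python3 -m inch '[[[-0.9,0,0.45,0,0.1],[-0.9,0,0.45,0,0.1],[0,0,0,0,0.1]]]' 40; python3 -c "
from h import *
o,p,r=obs();print(o['q'],r,o['ft_force'],o['moment'])"
```

```text
time: 9.2
position: [0.5378, 0.087, 0.1465]
tool_rot: [0.029, 0.522, -0.047, 0.851]
ft_force: [0.6, -0.4, -4.5]
grip_width: 0.022
time: 9.45
position: [0.533, 0.0869, 0.164]
tool_rot: [0.028, 0.528, -0.048, 0.848]
ft_force: [0.3, 1.0, -4.5]
grip_width: 0.0217
[-0.02223699  0.43784406  2.03827721 -0.19781174  0.21365719 -1.29818706] [[ 0.43881575  0.11143387  0.89164075]
 [-0.05143994  0.99376877 -0.09888158]
 [-0.89710349 -0.00247515  0.44181354]] [ 0.3473572   0.95132611 -4.47238239] [0.06541038 0.57966682 0.00633887]
```

```bash
python3 -m inch '[[[-1.2,0,0.6,0,0.1],[-1.8,0,0.9,0,0.1],[-1.2,-1,0.6,0,0.1],[0,-2,0.6,0,0.1],[0,-2.8,0.8,0,0.1],[0,-2.8,0.8,0,0.1],[0,-2.8,0.8,0,0.1],[0,-2.8,0.8,0,0.1]]]' 40;python3 -m inch '[[[0,-2.8,0.8,0,0.1],[0,-2.8,0.8,0,0.1],[0,-2.8,0.8,0,0.1],[0,-2.8,0.8,0,0.1],[0,-1.8,0.5,0,0.1],[0,-0.5,0,0,0.1],[0,0,0,0,0.1],[0,0,0,0,0.1]]]' 40; python3 - <<'E'
from h import *
o,p,r=obs();print(o['q'],r,o['ft_force'])
i=camera_info('wrist');cv2.imwrite('pics/w3.png',camera('wrist')[:,:,::-1]);cv2.imwrite('pics/s3.png',camera('scene')[:,:,::-1])
s=cv2.imread('pics/s3.png');cv2.imwrite('pics/s3c.png',cv2.resize(s[160:310,140:340],None,fx=4,fy=4,interpolation=cv2.INTER_CUBIC))
e=p+[.008,-.001,.1435];print(e,pj('scene',[e,[.665,-.233,.345]]),pj('wrist',[e,[.665,-.233,.345]],i))
E
```

```text
time: 10.12
position: [0.5379, -0.0552, 0.2181]
tool_rot: [0.027, 0.543, -0.043, 0.838]
ft_force: [-0.6, -0.6, -4.6]
grip_width: 0.0222
time: 10.78
position: [0.5495, -0.2036, 0.2231]
tool_rot: [0.03, 0.552, -0.045, 0.832]
ft_force: [0.8, 0.1, -4.7]
grip_width: 0.0217
[-0.64917734  0.37902872  1.83425256  0.35653095  0.61197993 -2.37135283] [[ 3.86261438e-01  1.08683488e-01  9.15963974e-01]
 [-4.14217343e-02  9.94076022e-01 -1.00484335e-01]
 [-9.21458812e-01  8.72407319e-04  3.88475093e-01]] [ 0.77259915  0.11845399 -4.74884344]
[ 0.55750192 -0.20455501  0.36658081] [[218.17385892 209.10749605]
 [222.44874731 249.6900079 ]] [[270.34458511 876.89992924]
 [235.75594951 628.66767193]]
```

View pics/s3c.png

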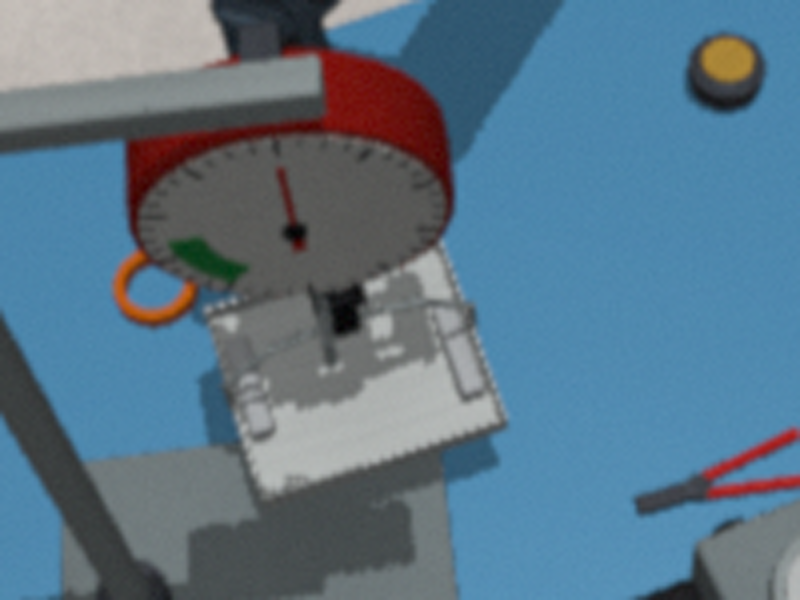

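The scene crop shows the pan held under the dial with the pointer straight up. The hook bottom is at crop (331,358), or px (222.8,249.5), against a prediction of (222.4,249.7). The hand has pitched a few degrees, so I'll carry the eye offset in the tool frame.

```bash
cat >> h.py <<'E'
Rg=R.from_quat([.029,.522,-.047,.851]).as_matrix();pg=np.array([.5378,.087,.1465])
eo=Rg.T@(np.array([.546,.086,.29])-pg);go=Rg.T@(np.array([.546,.086,.135])-pg)
H=np.array([.666,-.2345,.345]);SY=np.radians(-15.5);sx=np.array([np.cos(SY),np.sin(SY),0])
def plan(dx,dz,hook=H):
    o,p,r=obs();e=p+r@eo;T=hook+sx*dx+[0,0,dz]
    print("eye rel hook (stand axes) mm",((R.from_euler('z',-SY).as_matrix())@(e-hook)*1000).round(1),"move cm",(r.T@(T-e)*100).round(2),"ft",o['ft_force'].round(1),"fx",r[0,0].round(3),"yz",r[2,1].round(3))
    return p,r,e
E
python3 - <<'E'
from h import *
p,r,e=plan(-.06,.041)
print(e,pj('scene',[p+r@go]))
for P in [(.083,.1),(.083,-.1),(-.083,.1)]:
    q=np.array([.546,.086,.0])+R.from_euler('z',-4,degrees=True).apply([P[0],P[1],.024]);pp=p+r@Rg.T@(q-pg)
    print(pj('scene',[pp]), (pj('scene',[pp])-[140,160])*4)
# stand base from top pic edges
t=cv2.imread("pics/top0.png");cv2.imwrite("pics/tb.png",cv2.resize(t[140:250,300:430],None,fx=5,fy=5,interpolation=cv2.INTER_CUBIC))
B=[H*[1,1,0]+R.from_euler('z',SY).apply(c) for c in [(-.1,.06,.012),(.13,.06,.012),(-.1,-.25,.012),(.13,-.25,.012)]]
print(pj('top',B),(pj('top',B)-[300,140])*5, pj('scene',B),(pj('scene',B)-[145,150])*3)
E
```

```text
eye rel hook (stand axes) mm [-102.7    2.7   20.6] move cm [-0.27 -0.96  4.64] ft [-0.3  0.6 -4.5] fx 0.386 yz 0.002
[ 0.56773402 -0.20447175  0.3655776 ] [[224.50621868 235.74429701]]
[[265.83930253 263.69428878]] [[503.35721012 414.77715512]]
[[203.76370646 283.64031772]] [[255.05482585 494.56127089]]
[[249.73748281 218.38193377]] [[438.94993124 233.52773508]]
[[315.60064912 208.63704097]
 [329.08677372 157.87757556]
 [385.90131819 227.50749719]
 [398.57115662 176.24487789]] [[ 78.00324558 343.18520486]
 [145.43386859  89.3878778 ]
 [429.50659096 437.53748593]
 [492.85578308 181.22438944]] [[248.74132835 265.37330517]
 [256.15741298 333.78220279]
 [154.27955392 276.92646031]
 [154.1380723  347.14943392]] [[311.22398506 346.11991552]
 [333.47223894 551.34660836]
 [ 27.83866175 380.77938093]
 [ 27.4142169  591.44830175]]
```

View pics/tb.png

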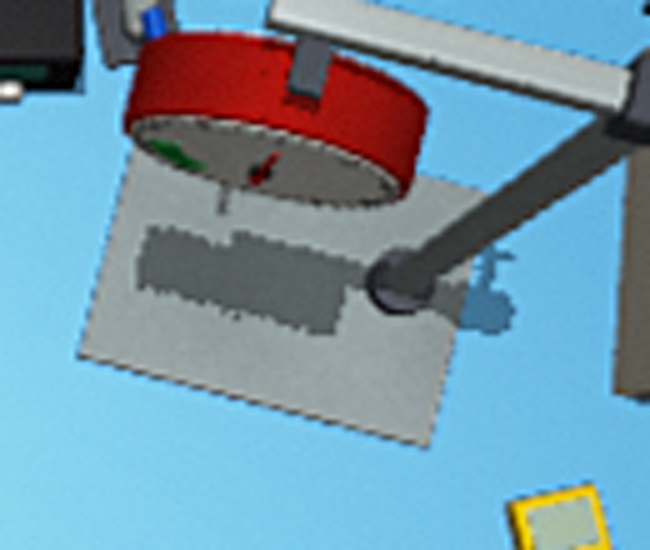

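```bash
python3 - <<'E'
from h import *
print(bp('top',(300+222/5,140+211/5),.345),bp('top',(300+224/5,140+185/5),.407))
print(np.mean([bp('top',(300+a/5,140+b/5),.012) for a,b in[(78,353),(430,447)]],0)-np.array([H*[1,1,0]+R.from_euler('z',SY).apply(c) for c in [(-.1,.06,.012),(-.1,-.25,.012)]]).mean(0)+H)
E
```

```text
[ 0.63939433 -0.23027332  0.345     ] [ 0.64604413 -0.22353335  0.407     ]
[ 0.65771907 -0.23452969  0.345     ]
```

```bash
sed -i 's/^H=np.array.*345\])/H=np.array([.661,-.235,.345])/' h.py; python3 -m inch '[[[-0.3,-0.3,1.3,0,0.1],[-0.3,-0.3,1.3,0,0.1],[0,-0.3,1.3,0,0.1],[0,0,0.3,0,0.1],[0,0,0,0,0.1],[0,0,0,0,0.1]]]' 40; python3 -c "
from h import *
plan(-.06,.041);plan(-.004,.041)"
```

```text
time: 11.38
position: [0.5807, -0.2025, 0.241]
tool_rot: [0.031, 0.558, -0.037, 0.828]
ft_force: [1.0, -0.1, -4.5]
grip_width: 0.0218
eye rel hook (stand axes) mm [-65.6  12.   38.3] move cm [-0.13 -1.28  0.43] ft [ 1.  -0.1 -4.5] fx 0.375 yz 0.01
eye rel hook (stand axes) mm [-65.6  12.   38.3] move cm [ 1.93 -2.25  5.54] ft [ 1.  -0.1 -4.5] fx 0.375 yz 0.01
```

```bash
python3 -m inch '[[[-0.2,-0.7,0.3,0,0.1],[-0.1,-0.7,0.3,0,0.1],[0,0,0,0,0.1],[0,0,0,0,0.1]]]' 40; python3 -m inch '[[[0.3,-0.2,1,0,0.1],[0.3,-0.2,1,0,0.1],[0,0,0,0,0.1]]]' 40; python3 -c "
from h import *
plan(-.004,.041)"
```

```text
time: 11.72
position: [0.581, -0.2149, 0.2442]
tool_rot: [0.031, 0.56, -0.035, 0.827]
ft_force: [-0.6, 0.3, -4.4]
grip_width: 0.0217
time: 11.97
position: [0.6009, -0.2218, 0.2455]
tool_rot: [0.032, 0.561, -0.036, 0.826]
ft_force: [1.3, -1.0, -4.4]
grip_width: 0.0216
eye rel hook (stand axes) mm [-39.9  -1.6  42.6] move cm [ 1.46 -0.47  3.25] ft [ 1.3 -1.  -4.4] fx 0.368 yz 0.014
```

```bash
python3 -m inch '[[[0.5,-0.2,0.9,0,0.1],[0.4,-0.1,0.9,0,0.1],[0.4,-0.1,0.9,0,0.1],[0.2,-0.1,0.5,0,0.1],[0,0,0,0,0.1],[0,0,0,0,0.1]]]' 40; python3 - <<'E'
from h import *
p,r,e=plan(-.004,.0);
s=camera('scene')[:,:,::-1];cv2.imwrite('pics/s4.png',cv2.resize(s[160:310,140:340],None,fx=4,fy=4,interpolation=cv2.INTER_CUBIC))
E
```

```text
time: 12.47
position: [0.6372, -0.2303, 0.2417]
tool_rot: [0.033, 0.562, -0.035, 0.826]
ft_force: [-0.0, 0.7, -4.2]
grip_width: 0.0218
eye rel hook (stand axes) mm [-2.1 -0.1 38.7] move cm [ 3.54 -0.01 -1.59] ft [-0.   0.7 -4.2] fx 0.365 yz 0.015
```

View pics/s4.png

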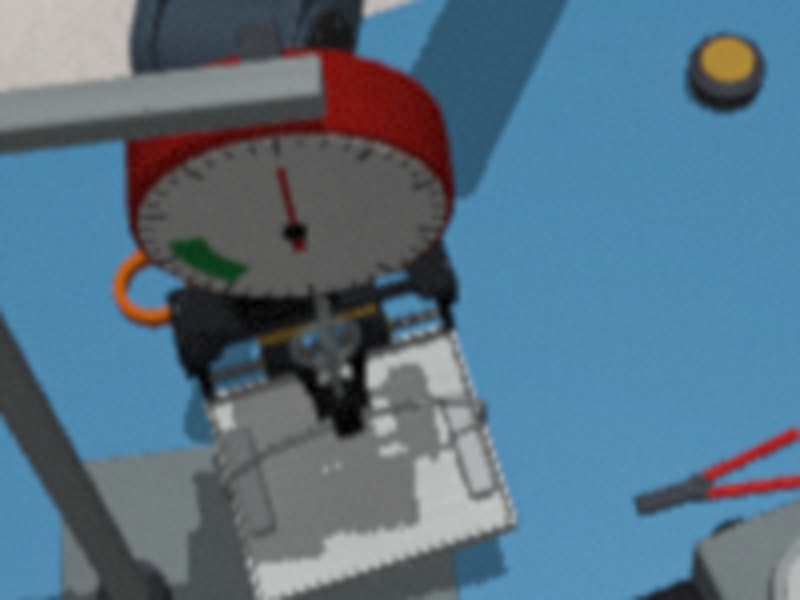

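Scene crop 4: the eye loop at (325,340) surrounds the hook, whose shank and bowl run from (322,300) to (332,362). There is no contact force and the pointer is at zero. Lowering slowly.

```bash
python3 -m inch '[[[0.6,0,-0.27,0,0.1],[0.6,0,-0.27,0,0.1],[0.6,0,-0.27,0,0.1],[0.6,0,-0.27,0,0.1],[0.36,0,-0.16,0,0.1],[0.36,0,-0.16,0,0.1],[0.36,0,-0.16,0,0.1],[0.36,0,-0.16,0,0.1]]]' 40; python3 -c "
from h import *
plan(-.004,.0)"
```

```text
time: 13.18
position: [0.6346, -0.2293, 0.1967]
tool_rot: [0.033, 0.561, -0.035, 0.826]
ft_force: [1.1, 0.4, -2.5]
grip_width: 0.0218
eye rel hook (stand axes) mm [-5.2  0.1 -6.2] move cm [-0.54 -0.02  0.34] ft [ 1.1  0.4 -2.5] fx 0.367 yz 0.015
```

```bash
python3 -m inch '[[[0.3,0,-0.13,0,0.1],[0.3,0,-0.13,0,0.1],[0.3,0,-0.13,0,0.1],[0,0,0,0,0.1],[0,0,0,0,0.1]]]' 40; python3 -c "
from h import *
plan(-.004,.0)"
```

```text
time: 13.6
position: [0.6366, -0.2301, 0.1888]
tool_rot: [0.032, 0.559, -0.036, 0.828]
ft_force: [0.3, 1.2, -0.0]
grip_width: 0.0215
eye rel hook (stand axes) mm [ -4.1   0.2 -14. ] move cm [-1.29 -0.    0.53] ft [ 0.3  1.2 -0. ] fx 0.373 yz 0.012
```

```bash
python3 -m inch '[[[0.2,0,-0.09,0,0.1],[0.1,0,-0.04,0,0.1],[0,0,0,0,0.1]]]' 40; cat > dial.py <<'E'
from h import *
def dial(img):
    i=camera_info('scene');a=np.linspace(0,2*np.pi,720,endpoint=False)
    y=R.from_euler('z',SY).apply([0,1,0]);best=None
    im=img.astype(np.float32);red=im[...,0]-np.maximum(im[...,1],im[...,2])
    res=[]
    for dx in(0.,.004,-.004,.008):
      for dz in(0,.004,-.004,.008,-.008):
        c=H*[1,1,0]+sx*(.027+dx)+[0,0,.536+dz]
        sc=0
        for rho in np.linspace(.025,.055,13):
            P=c+rho*(np.outer(np.sin(a),y)+np.outer(np.cos(a),[0,0,1]))
            uv=pj('scene',P,i).astype(np.float32)
            sc=sc+cv2.remap(red,uv[:,0].copy(),uv[:,1].copy(),cv2.INTER_LINEAR).ravel()
        sc/=13;k=sc.argmax();res.append((round(float(sc[k]),1),round(float(a[k]/2/np.pi),3),dx,dz))
    res.sort(reverse=True);return res[:3]
E
python3 - <<'E'
from dial import *
plan(-.004,0);print(dial(cv2.imread('pics/s3.png')[:,:,::-1]));print(dial(camera('scene')))
c=H*[1,1,0]+sx*.027+[0,0,.536];print(pj('scene',[c,c+[0,0,.06]]), "observed centre",(140+294/4,160+232/4),"tip",(140+279/4,160+168/4))
E
```

```text
time: 13.85
position: [0.6374, -0.2304, 0.1869]
tool_rot: [0.031, 0.557, -0.037, 0.829]
ft_force: [-1.0, 2.3, -0.3]
grip_width: 0.0217
eye rel hook (stand axes) mm [ -3.8   0.2 -15.8] move cm [-1.48 -0.    0.57] ft [-1.   2.3 -0.3] fx 0.376 yz 0.01
[(39.1, 0.011, -0.004, 0), (39.1, 0.01, -0.004, 0.004), (38.9, 0.01, -0.004, 0.008)]
[(41.1, 0.032, 0.0, -0.004), (41.0, 0.035, 0.004, 0.004), (40.6, 0.032, -0.004, -0.008)]
[[212.8355579  221.56849614]
 [209.37517273 207.69747117]] observed centre (213.5, 218.0) tip (209.75, 202.0)
```

```bash
python3 - <<'E'
from h import *
s=camera('scene')[:,:,::-1];cv2.imwrite('pics/s5.png',cv2.resize(s[160:310,140:340],None,fx=4,fy=4,interpolation=cv2.INTER_CUBIC))
E
```

```text
(no output)
```

View pics/s5.png

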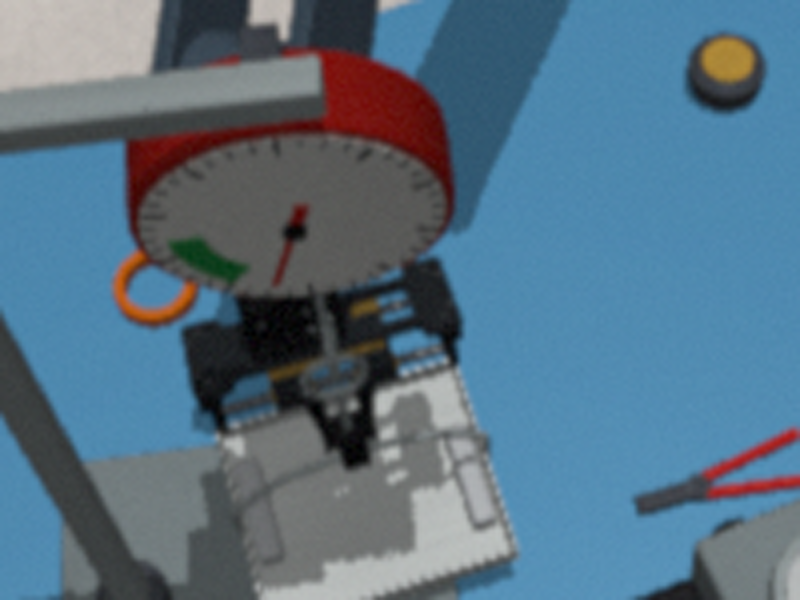

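The pointer now hangs just past straight down, at about 0.55 kg: centre (294,231), tip (278,285). The dial routine misread because its centre was off, so I'll fix it with the observed hub pixel.

```bash
sed -i 's/uv=pj(.scene.,P,i).astype(np.float32)/uv=(pj("scene",P,i)+[.7,-3.6]).astype(np.float32)/; s/for dx in.*/for dx in(0.,.003,-.003):/; s/for dz in.*/for dz in(0,.003,-.003):/' dial.py; python3 - <<'E'
from dial import *
print(dial(cv2.imread('pics/s3.png')[:,:,::-1]));print(dial(camera('scene')))
E
```

```text
[(41.4, 0.0, 0.0, 0), (41.4, 0.0, 0.0, -0.003), (41.3, 0.999, -0.003, 0.003)]
[(40.8, 0.55, -0.003, 0), (40.7, 0.547, -0.003, 0.003), (40.6, 0.55, 0.0, 0.003)]
```

```bash
python3 -m inch '[[[0,0,0,0,0.3],[0,0,0,0,0.4],[0,0,0,0,0.5],[0,0,0,0,0.6],[0,0,0,0,0.6],[0,0,0,0,0.6]]]' 10; python3 - <<'E'
from dial import *
print(dial(camera('scene')));plan(-.004,0)
E
```

```text
time: 14.5
position: [0.6376, -0.2315, 0.1869]
tool_rot: [0.031, 0.557, -0.038, 0.829]
ft_force: [0.7, 0.9, -0.0]
grip_width: 0.0492
[(40.3, 0.469, -0.003, -0.003), (40.1, 0.471, -0.003, 0), (39.9, 0.474, -0.003, 0.003)]
eye rel hook (stand axes) mm [ -3.3  -0.8 -15.8] move cm [-1.48  0.1   0.55] ft [-0.9 -0.4  0.2] fx 0.376 yz 0.01
```

```bash
python3 -m inch '[[[-0.35,0,-0.9,0,0.6],[-0.35,0,-0.9,0,0.6],[-0.6,0,-1.5,0,0.6],[-0.6,0,-1.5,0,0.6],[-0.9,0,-2.2,0,0.6],[-0.9,0,-2.2,0,0.6],[-0.9,0,-2.2,0,0.6],[-0.9,0,-2.2,0,0.6]]]' 10; python3 - <<'E'
from dial import *
print(dial(camera('scene')));o,p,r=obs();print(r,o['q'])
E
python3 -m inch '[[[-0.5,0,0,0,0.6],[0,0,0,0,0.6],[0,0,0,0,0.6],[0,0,0,0,0.6],[0,0,0,0,0.6],[0,0,0,0,0.6]]]' 10; python3 - <<'E'
from dial import *
print(dial(camera('scene')))
i=camera_info('wrist');cv2.imwrite('pics/w6.png',camera('wrist')[:,:,::-1])
E
```

```text
time: 15.22
position: [0.4848, -0.2161, 0.1866]
tool_rot: [0.029, 0.556, -0.037, 0.83]
ft_force: [0.4, -0.5, 0.8]
grip_width: 0.0521
[(40.1, 0.481, -0.003, 0.003), (39.9, 0.478, -0.003, 0), (39.6, 0.476, -0.003, -0.003)]
[[ 0.37392114  0.09319146  0.92276667]
 [-0.02529508  0.99559366 -0.09029634]
 [-0.9271155   0.01042225  0.3746308 ]] [-0.77284744  0.38210427  1.99401366  0.50777614  0.52320938 -2.66033589]
time: 15.77
position: [0.4763, -0.213, 0.1915]
tool_rot: [0.031, 0.558, -0.037, 0.829]
ft_force: [-0.3, -0.7, 1.5]
grip_width: 0.0523
[(40.4, 0.481, -0.003, 0.003), (40.1, 0.479, -0.003, 0), (39.8, 0.476, 0.0, 0.003)]
```

The dial settled at 0.478, hook 19.1 mm down. A half bar gives about 0.58, which is too light. The full bar gives about 0.68, in the green. Next I'll view the hanging pan.

```bash
python3 - <<'E'
from h import *
w=cv2.imread('pics/w6.png');s=camera('scene')[:,:,::-1][180:330,140:340]
t=np.zeros((600,800,3),np.uint8);t[:300,:800//2]=cv2.resize(w,(400,300));t[:300,400:]=cv2.resize(s,(400,300),interpolation=cv2.INTER_CUBIC)
tp=camera('top')[:,:,::-1]
t[300:,:400]=cv2.resize(tp[150:255,300:440],(400,300),interpolation=cv2.INTER_CUBIC)
t[300:,400:]=cv2.resize(tp[180:255,160:260],(400,300),interpolation=cv2.INTER_CUBIC)
cv2.imwrite('pics/m7.png',t)
c=np.array([.661,-.235,.042])
P=[c+R.from_euler('z',-6,degrees=True).apply(v) for v in[(-.085,.1,.024),(-.085,-.1,.024),(.085,.1,.024),(.085,-.1,.024)]]
i=camera_info('wrist');print((pj('wrist',P,i)*[400/560,300/420]).round(),((pj('scene',P)-[140,180])*2+[400,0]).round())
E
```

```text
[[256. 170.]
 [126. 170.]
 [241. 233.]
 [142. 233.]] [[629. 152.]
 [507. 186.]
 [659. 249.]
 [531. 287.]]
```

View pics/m7.png

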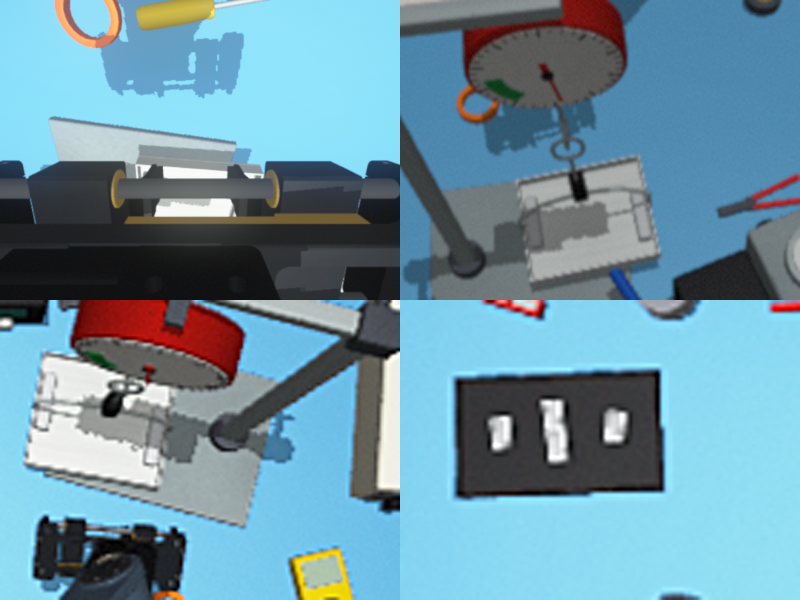

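The pan hangs free with the pointer just before straight down, and the three bars are undisturbed. The full bar is in the middle at tile (555,430). Pan corners in the scene tile are (516,180), (642,155), (660,255), (530,285). In the top tile they are (42,352), (25,465), (163,488).

```bash
python3 - <<'E'
from h import *
np.set_printoptions(precision=4,suppress=True)
S=np.array([bp('scene',(140+(a-400)/2,180+b/2),.066) for a,b in[(516,180),(642,155),(660,255),(530,285)]])
k=2.857;T=np.array([bp('top',(300+a/k,150+(b-300)/k),.066) for a,b in[(42,352),(25,465),(163,488)]])
print(S,S.mean(0),np.degrees(np.arctan2(*(S[1]-S[0])[1::-1]))-90,np.degrees(np.arctan2(*(S[2]-S[3])[1::-1]))-90)
print(T,(T[0]+T[2])/2,np.degrees(np.arctan2(*(T[1]-T[2])[1::-1]))-90)
b=[(540,400),(563,401),(569,461),(547,463)]
B=np.array([bp('top',(160+(a-400)/4,180+(c-300)/4),.022) for a,c in b]);print(B,B.mean(0))
for a,c in [(500,433),(616,427)]:print(bp('top',(160+(a-400)/4,180+(c-300)/4),.022))
E
```

```text
[[ 0.5614 -0.3095  0.066 ]
 [ 0.5994 -0.1097  0.066 ]
 [ 0.7647 -0.1468  0.066 ]
 [ 0.7316 -0.3431  0.066 ]] [ 0.6643 -0.2273  0.066 ] -10.771521826905953 -9.572283736974853
[[ 0.7505 -0.1447  0.066 ]
 [ 0.5831 -0.1178  0.066 ]
 [ 0.5482 -0.318   0.066 ]] [ 0.6493 -0.2314  0.066 ] -9.882155348635393
[[0.6032 0.3657 0.022 ]
 [0.602  0.3411 0.022 ]
 [0.5376 0.3337 0.022 ]
 [0.5356 0.3571 0.022 ]] [0.5696 0.3494 0.022 ]
[0.568  0.4078 0.022 ]
[0.5737 0.2841 0.022 ]
```

```bash
python3 -m inch '[[[0,2,-0.3,0,0.6],[0,3.8,-0.4,0,0.6],[0,3.8,-0.4,0,0.6],[0,3.8,-0.4,0,0.6],[0,3.8,-0.4,0,0.6],[0,3.8,-0.4,0,0.6],[0,3.8,-0.4,0,0.6],[0,3.8,-0.4,0,0.6]]]' 10;python3 -m inch '[[[0,3.8,-0.4,0,0.6],[0,3.8,-0.4,0,0.6],[0,3.8,-0.4,0,0.6],[0,3.8,-0.4,-0.03,0.6],[0,3.8,-0.4,-0.03,0.6],[0,3,0,0,0.6],[0,2,0,0,0.6],[0,0,0,0,0.6]]]' 10; cat >> h.py <<'E'
def to(T):
    o,p,r=obs();print("move cm",(r.T@(np.array(T)-p)*100).round(2),"fx",r[0,0].round(3),"y",r[:,1].round(3),"q",o['q'].round(2),"ft",o['ft_force'].round(1));return p,r
E
python3 -c "
from h import *
o,p,r=obs();to(np.array([.568,.35,.020])-.08*r[:,0])"
```

```text
time: 16.63
position: [0.482, 0.0541, 0.1819]
tool_rot: [0.032, 0.555, -0.046, 0.83]
ft_force: [1.8, -0.3, 0.2]
grip_width: 0.0521
time: 17.3
position: [0.4866, 0.2993, 0.1735]
tool_rot: [0.005, 0.554, -0.024, 0.832]
ft_force: [1.3, 0.3, 0.0]
grip_width: 0.0521
move cm [9.12 5.7  1.4 ] fx 0.385 y [ 0.045  0.999 -0.018] q [ 0.46  0.47  1.86 -0.43  0.5  -0.72] ft [1.3 0.3 0. ]
```

```bash
python3 -m inch '[[[2.2,1.9,0.3,0,0.6],[2.2,1.9,0.3,0,0.6],[2,1.8,0.3,0,0.6],[0,0,0,0,0.6],[0,0,0,0,0.6]]]' 10; python3 - <<'E'
from h import *
o,p,r=obs();to(np.array([.568,.35,.020]))
i=camera_info('wrist');im=camera('wrist');cv2.imwrite('pics/w8.png',im[:,:,::-1])
pr=pj('wrist',[[.571,.35,.024],[.571,.41,.024],[.571,.285,.024],[.604,.352,.024],[.538,.347,.024]],i);print(pr.round())
g=im.min(2);m=(g>110).astype(np.uint8)
n,l,st,ce=cv2.connectedComponentsWithStats(m)
for k in range(1,n):
    if 60<st[k,4]<20000: print(st[k],ce[k].round(1),bp('wrist',ce[k],.022,i).round(4))
E
```

```text
time: 17.72
position: [0.5218, 0.3547, 0.1142]
tool_rot: [0.003, 0.555, -0.023, 0.832]
ft_force: [0.2, 0.3, -0.6]
grip_width: 0.0525
move cm [10.48 -0.09  0.65] fx 0.384 y [ 0.042  0.999 -0.02 ] q [ 0.52  0.63  1.74 -0.5   0.48 -0.6 ] ft [ 0.2  0.3 -0.6]
[[271. 220.]
 [339. 219.]
 [200. 222.]
 [275. 247.]
 [266. 189.]]
[280  93  14  37 417] [286.3 111. ] [0.4737 0.3648 0.022 ]
[327  96   9  32 145] [331.  112.7] [0.476  0.3962 0.022 ]
[171 138  12   8  69] [176.8 142. ] [0.4945 0.2817 0.022 ]
[ 256  178   34   70 1613] [272.5 212.7] [0.5641 0.3513 0.022 ]
[325 190  26  42 936] [337.4 210.8] [0.5635 0.4083 0.022 ]
[191 200  28  40 876] [204.7 218.1] [0.5687 0.2896 0.022 ]
[ 216  278  112   26 2316] [265.8 289.5] [0.6716 0.3392 0.022 ]
```

```bash
python3 -m inch '[[[2.2,0,0.15,0,0.6],[2.2,0,0.15,0,0.6],[2.2,0,0.15,0,0.6],[1.2,0,0.1,0,0.6],[0,0,0,0,0.6]]]' 10; python3 -c "
from h import *
to([.568,.351,.020])"
```

```text
time: 18.18
position: [0.5574, 0.3464, 0.048]
tool_rot: [0.005, 0.553, -0.025, 0.833]
ft_force: [1.4, 0.6, -0.1]
grip_width: 0.0524
move cm [ 2.97  0.57 -0.12] fx 0.386 y [ 0.046  0.999 -0.019] q [ 0.48  0.77  1.71 -0.6   0.38 -0.52] ft [ 1.4  0.6 -0.1]
```

```bash
python3 -m inch '[[[0,0.5,0,0,0.6],[1.2,0,0,0,0.6],[1.0,0,0,0,0.6],[0.5,0,0,0,0.6],[0,0,0,0,0.6]]]' 10; python3 -c "
from h import *
to([.568,.351,.020])"
```

```text
time: 18.6
position: [0.569, 0.3498, 0.0253]
tool_rot: [0.006, 0.552, -0.025, 0.833]
ft_force: [-0.4, 0.2, -0.1]
grip_width: 0.0524
move cm [ 0.44  0.12 -0.3 ] fx 0.389 y [ 0.048  0.999 -0.018] q [ 0.48  0.81  1.69 -0.63  0.36 -0.48] ft [-0.4  0.2 -0.1]
```

```bash
python3 -m inch '[[[0.4,0.1,-0.3,0,0.6],[0,0,0,0,0.05],[0,0,0,0,0.05],[0,0,0,0,0.05],[0,0,0,0,0.05],[0,0,0,0,0.05]]]' 20; python3 -m inch '[[[-0.8,0,0.4,0,0.05],[-1.8,0,0.8,0,0.05],[-1.8,0,0.8,0,0.05],[-1.8,0,0.8,0,0.05],[-1.8,0,0.8,0,0.05],[-1.8,0,0.8,0,0.05],[-1.8,0,0.8,0,0.05],[0,0,0,0,0.05]]]' 20;  python3 -c "
from h import *
to([.45,.0,.2])"
```

```text
time: 19.1
position: [0.5672, 0.3515, 0.0203]
tool_rot: [0.006, 0.552, -0.024, 0.833]
ft_force: [-0.3, -0.4, 0.3]
grip_width: 0.0266
time: 19.77
position: [0.565, 0.3514, 0.1471]
tool_rot: [0.003, 0.558, -0.027, 0.829]
ft_force: [0.7, 0.8, -1.5]
grip_width: 0.0198
move cm [ -7.79 -35.77  -7.42] fx 0.376 y [ 0.048  0.999 -0.024] q [ 0.48  0.61  1.64 -0.38  0.6  -0.76] ft [ 0.7  0.8 -1.5]
```

```bash
python3 -m inch '[[[0,-2,-1,0.03,0.05],[0,-3.4,-0.8,0.03,0.05],[0,-3.8,-0.5,0,0.05],[0,-3.8,-0.3,0,0.05],[0,-3.8,-0.3,0,0.05],[0,-3.8,-0.3,0,0.05],[0,-3.8,-0.3,0,0.05],[0,-3.8,-0.3,0,0.05]]]' 20;python3 -m inch '[[[0,-3.8,0,0,0.05],[0,-3.8,0,0,0.05],[0,-3.8,0,0,0.05],[0,-3.8,0,0,0.05],[0,-3,0,0,0.05],[0,-2,0,0,0.05],[0,0,0,0,0.05]]]' 20;  python3 -c "
from h import *
to([.5,-.205,.17]);to([.615,-.2225,.12])"
```

```text
time: 20.43
position: [0.5008, 0.0865, 0.1284]
tool_rot: [0.029, 0.558, -0.037, 0.829]
ft_force: [0.3, 0.4, -1.9]
grip_width: 0.0198
time: 21.02
position: [0.4844, -0.0509, 0.1222]
tool_rot: [0.031, 0.565, -0.039, 0.824]
ft_force: [-0.3, -0.2, -1.7]
grip_width: 0.0195
move cm [ -3.45 -15.14   4.65] fx 0.359 y [0.1   0.995 0.007] q [-0.41  0.48  2.15  0.64  0.19 -2.49] ft [-0.3 -0.2 -1.7]
move cm [  5.4  -15.77  13.68] fx 0.359 y [0.1   0.995 0.007] q [-0.41  0.48  2.15  0.64  0.19 -2.49] ft [-0.3 -0.2 -1.7]
```

```bash
python3 -m inch '[[[-1.2,-1,2,0,0.05],[-1.2,-1,2,0,0.05],[0,-2.5,0.8,0,0.05],[0,-2.5,0.8,0,0.05],[0,-2.5,0.8,0,0.05],[0,-2.5,0.8,0,0.05],[0,-2.5,0.3,0,0.05],[0,0,0,0,0.05]]]' 20;  python3 -c "
from h import *
to([.615,-.2225,.12])"
```

```text
time: 21.68
position: [0.5236, -0.2025, 0.1625]
tool_rot: [0.034, 0.575, -0.038, 0.816]
ft_force: [0.4, -0.6, -1.0]
grip_width: 0.0197
move cm [ 7.12 -1.11  7.34] fx 0.335 y [0.101 0.995 0.011] q [-0.67  0.46  1.91  0.39  0.52 -2.45] ft [ 0.4 -0.6 -1. ]
```

```bash
python3 -m inch '[[[1.2,-0.3,1.8,0,0.05],[1.2,-0.3,1.8,0,0.05],[1.2,-0.3,1.8,0,0.05],[1.2,-0.2,1.5,0,0.05],[0,0,0,0,0.05],[0,0,0,0,0.05]]]' 20;  python3 - <<'E'
from dial import *
p,r=to([.615,-.2225,.065]);print(dial(camera('scene')))
i=camera_info('wrist');im=camera('wrist')[:,:,::-1]
w=cv2.resize(im,(560,420));s=camera('scene')[:,:,::-1][200:320,190:290]
t=np.zeros((600,800,3),np.uint8);t[:420,:400]=im[:,80:480];t[:480,400:]=cv2.resize(s,(400,480),interpolation=cv2.INTER_CUBIC);cv2.imwrite('pics/m9.png',t)
E
```

```text
time: 22.18
position: [0.5993, -0.2153, 0.1311]
tool_rot: [0.038, 0.583, -0.037, 0.81]
ft_force: [0.3, -0.4, -2.7]
grip_width: 0.0194
move cm [ 6.77 -0.67 -0.54] fx 0.317 y [0.105 0.994 0.019] q [-0.6   0.59  1.73  0.32  0.56 -2.31] ft [ 0.3 -0.4 -2.7]
[(41.5, 0.479, -0.003, 0), (41.3, 0.481, -0.003, 0.003), (41.2, 0.476, 0.0, 0.003)]
```

View pics/m9.png

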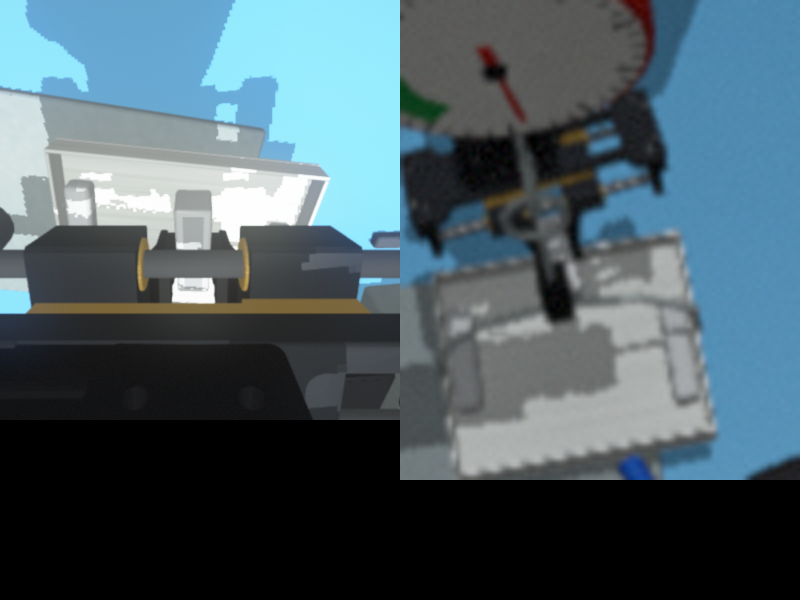

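Wrist tile: the bar at (193,250) is centred over the pan's near half, whose edge runs from (48,150) to (328,165), and it is clear of the sticks. The dial still reads 0.479. Lowering.

```bash
python3 -m inch '[[[1,-0.2,0.1,0,0.05],[1,-0.2,0.1,0,0.05],[1,-0.2,0.1,0,0.05],[0.8,0,0,0,0.05],[0.6,0,0,0,0.05],[0,0,0,0,0.05],[0,0,0,0,0.05]]]' 20;  python3 - <<'E'
from dial import *
to([.615,-.2225,.065]);print(dial(camera('scene'))[0])
E
```

```text
time: 22.92
position: [0.6135, -0.2225, 0.0864]
tool_rot: [0.039, 0.584, -0.038, 0.81]
ft_force: [0.4, 0.5, -2.1]
grip_width: 0.0198
move cm [ 2.07 -0.03 -0.53] fx 0.315 y [0.107 0.994 0.019] q [-0.59  0.68  1.71  0.35  0.5  -2.34] ft [ 0.4  0.5 -2.1]
(41.0, 0.479, -0.003, 0)
```

```bash
python3 -m inch '[[[0.45,0,-0.15,0,0.05],[0.45,0,-0.15,0,0.05],[0.35,0,-0.1,0,0.05],[0.3,0,-0.1,0,0.05],[0,0,0,0,0.05],[0,0,0,0,0.05]]]' 20;  python3 - <<'E'
from dial import *
to([.615,-.2225,.06]);print(dial(camera('scene'))[0])
E
```

```text
time: 23.47
position: [0.6141, -0.2225, 0.0698]
tool_rot: [0.039, 0.583, -0.038, 0.81]
ft_force: [0.7, 0.5, -1.1]
grip_width: 0.0195
move cm [ 0.96 -0.   -0.23] fx 0.317 y [0.107 0.994 0.018] q [-0.59  0.71  1.72  0.37  0.46 -2.37] ft [ 0.7  0.5 -1.1]
(41.3, 0.557, -0.003, 0)
```

```bash
python3 -m inch '[[[0.25,0,-0.07,0,0.05],[0.25,0,-0.07,0,0.05],[0,0,0,0,0.05],[0,0,0,0,0.05]]]' 20;  python3 - <<'E'
from dial import *
to([.615,-.2225,.06]);print(dial(camera('scene'))[0])
E
```

```text
time: 23.85
position: [0.6157, -0.2233, 0.0657]
tool_rot: [0.038, 0.582, -0.039, 0.811]
ft_force: [0.2, -0.2, 1.0]
grip_width: 0.0195
move cm [ 0.52  0.06 -0.25] fx 0.32 y [0.108 0.994 0.016] q [-0.59  0.72  1.72  0.38  0.45 -2.38] ft [ 0.2 -0.2  1. ]
(37.3, 0.64, -0.003, 0.003)
```

```bash
python3 -m inch '[[[0.1,0,-0.03,0,0.05],[0,0,0,0,0.25],[0,0,0,0,0.35],[0,0,0,0,0.45],[0,0,0,0,0.45],[0,0,0,0,0.45],[0,0,0,0,0.45]]]' 10;  python3 - <<'E'
from dial import *
to([.615,-.2225,.12]);print(dial(camera('scene'))[0])
E
```

```text
time: 24.48
position: [0.6163, -0.2237, 0.0655]
tool_rot: [0.038, 0.581, -0.039, 0.812]
ft_force: [1.0, 0.6, 0.1]
grip_width: 0.0381
move cm [-5.21  0.19  1.62] fx 0.321 y [0.108 0.994 0.016] q [-0.59  0.72  1.72  0.39  0.45 -2.38] ft [1.  0.6 0.1]
(39.6, 0.669, -0.003, 0.003)
```

```bash
python3 -m inch '[[[-0.8,0,0,0,0.45],[-1.5,0,0,0,0.45],[-2.5,0,0,0,0.45],[-2.5,0,0,0,0.45],[-2,0,-2,0,0.45],[-1,0,-3,0,0.45],[-1,0,-3,0,0.45],[-1,0,-3,0,0.45]]]' 10; python3 -m inch '[[[0,0,-3,0,0.45],[0,0,-1,0,0.45],[0,0,0,0,0.45],[0,0,0,0,0.45],[0,0,0,0,0.45],[0,0,0,0,0.45],[0,0,0,0,0.45],[0,0,0,0,0.45]]]' 10;python3 -m inch '[[[0,0,0,0,0.45],[0,0,0,0,0.45],[0,0,0,0,0.45],[0,0,0,0,0.45],[0,0,0,0,0.45],[0,0,0,0,0.45],[0,0,0,0,0.45],[0,0,0,0,0.45]]]' 10; python3 - <<'E'
from dial import *
im=camera('scene');print(dial(im),obs()[0]['joint_velocities'].round(4))
t=np.zeros((480,800,3),np.uint8)
tp=camera('top')[:,:,::-1]
t[:,:400]=cv2.resize(im[:,:,::-1][180:330,150:275],(400,480),interpolation=cv2.INTER_CUBIC)
t[:300,400:]=cv2.resize(tp[165:270,160:300],(400,300),interpolation=cv2.INTER_CUBIC)
cv2.imwrite('pics/m10.png',t)
E
```

```text
time: 25.2
position: [0.4753, -0.2123, 0.1544]
tool_rot: [0.032, 0.577, -0.041, 0.815]
ft_force: [-0.8, 0.2, 0.2]
grip_width: 0.039
time: 25.87
position: [0.4341, -0.2074, 0.1452]
tool_rot: [0.031, 0.575, -0.042, 0.816]
ft_force: [-0.2, -0.5, -1.2]
grip_width: 0.0393
time: 26.53
position: [0.436, -0.2078, 0.1452]
tool_rot: [0.03, 0.575, -0.042, 0.817]
ft_force: [-0.7, -0.5, -0.3]
grip_width: 0.0392
[(36.9, 0.669, -0.003, 0.003), (36.8, 0.678, -0.003, 0), (36.7, 0.685, 0.0, 0.003)] [ 0.0005 -0.0014  0.0003  0.0001  0.0001 -0.0013]
```

```bash
python3 - <<'E'
from dial import *
tp=camera('top');t0=cv2.imread('pics/top0.png')[:,:,::-1]
for t in(t0,tp):
    m=(t.min(2)[195:232,172:227]>110).astype(np.uint8);n,l,st,ce=cv2.connectedComponentsWithStats(m)
    print([bp('top',ce[k]+[172,195],.022).round(3).tolist() for k in range(1,n) if 10<st[k,4]<200])
print(dial(camera('scene'))[0]);robot.hand_in()
E
```

```text
[[0.572, 0.351, 0.022], [0.577, 0.288, 0.022], [0.571, 0.409, 0.022]]
[[0.577, 0.288, 0.022], [0.571, 0.409, 0.022]]
(37.1, 0.668, -0.003, 0.003)
the job is handed in; nothing more can be done
```

The full solder bar is in the pan, the pan hangs free on the hook, and the pointer rests in the green. I handed the job in at about 27 s of the 72 s allowed.

- **Hanging the pan:** I gripped it with the hand leaning back, brought the eye over the hook tip and lowered it slowly. I was still pressing down by about 0.08 kg when I let go. The dial then settled at about 0.48 kg, so the full bar was needed; a half bar would have reached only about 0.58 kg.
- **Laying in the bar:** I set the full bar in the near half of the pan and let go with the pointer at about 0.64 kg. The arm then backed 18 cm away.
- **Last checks:** The dial read 0.668 and 0.669 kg on the last two readings (green is 0.60 to 0.74). The two half bars are where they were in the tray, and the full bar's place is empty.
- **Departures and unviewed checks:**
  - The hand's lean drifted from 27° to 18.5° while it was carrying the bar, slightly under the advised 20°. I felt no contact.
  - My picture limit ran out before the last view, so the final state is confirmed only by numbers. I did not check the other items on the bench for movement at the end.
  - My first dial reading was wrong because the hub position was off. I corrected it by eye.

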